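Bolt the silver strongbox on a jeweller's bench

TASK

Lock the green strongbox: with one fingertip press its yellow spring catch bar all the way down and keep it down while the other fingertip pushes the red thumb tab, sliding the steel bolt through the brass keeper until it is fully home. Then lift away so that the catch springs up and locks the bolt. Only touch and push, with no gripping or lifting, and leave the other things on the bench where they are.

Things in the scene. Friction and masses are not known exactly. Their poses are not given: they have to be found in the camera images.
- strongbox: Green steel box screwed to the bench, 160 x 240 mm, 55 mm high. Origin: centre of its underside; +x from the catch bar across to the bolt, +y the way the bolt slides home, z up. On top, parallel to y: the catch bar (centre line x = -35 mm) and the bolt (centre line x = +35 mm). Nothing else on it stands higher than 75 mm above the bench.
- press_bar (a point): Centre of the top face of the yellow spring catch bar, 30 mm (box x) by 100 mm (box y), top 91 mm above the bench when up. It goes straight down 10 mm to a stop and springs back by itself: 2.4 N at the top, 6.4 N at the stop. A fingertip may slide along it while pressing. Axes as the strongbox.
- tab (a point): Middle of the red thumb tab's pushing face (the face towards box -y), 95 mm above the bench. Tab 34 mm wide (box x), 8 mm thick (box y), from the bolt's top (71 mm above the bench) up to 111 mm; it moves with the bolt. Pushing it towards box +y takes 2 to 4 N, plus a finger's drag on the catch bar. Axes as the strongbox.
- keeper (a point): Middle of the brass keeper on the strongbox, 20 mm long (box y), 34 mm wide, top 75 mm above the bench: the bolt's nose goes through it when home. Two similar dark guides, 10 mm long, carry the bolt at box y = -58 and +55 mm. The bolt is a steel bar 16 mm wide. Axes as the strongbox.
- bolt (a joint): Bolt travel in m along box +y: 0 to 0.003 at the start (drawn back), 0.048 fully home at a firm stop. With the catch up the bolt is blocked after at most 3.5 mm; lugs every 16 mm let the catch snap in again on the way if it is let go.
- catch (a joint): How far the catch is pressed down in m: 0 up, 0.010 at the stop. The bolt is free to slide when it is more than about 0.0065. At the end it springs up only if the bolt is within 1.5 mm of fully home.
- brooch: Silver dragonfly brooch, about 60 x 70 mm, 7 mm thick, loose; origin at the centre of its underside.
- dividers: Steel dividers lying flat, about 150 x 35 mm, 9 mm thick, loose; origin under the middle.
- bench_block: Steel bench block 60 x 60 x 20 mm, loose; origin at the centre of its underside.
- ring_cone: Wooden ring cone, 44 mm across the foot, 72 mm high, loose; origin at the centre of its underside.
- flux_jar: Small jar with white cap, 48 mm across, 55 mm high, loose; origin at the centre of its underside.
- parts_tray: Wooden divided tray 100 x 120 x 22 mm, loose; origin at the centre of its underside.
- needle_file: Small file with wooden handle, 170 mm long, 18 mm thick, loose; origin under the middle.

How it is judged (in metres and radians):
On the way, in this order (a step that is already met when the one before it is completed fails the run):
1. a finger presses the catch down while the bolt is still drawn back (value of joint catch above 0.0065 m and contact force between the fingers and catch above 1 N and value of joint bolt below 0.012 m), for 0.1 s.
2. one fingertip holds the catch down while another pushes the bolt along (value of joint catch above 0.0055 m and contact force between the fingers and catch above 1 N and contact force between the fingers and bolt above 0.3 N and value of joint bolt between 0.014 and 0.044 m), for 0.04 s.
3. the bolt is home with the catch still held down (value of joint catch above 0.0055 m and contact force between the fingers and catch above 1 N and value of joint bolt above 0.0463 m), for 0.06 s.
At the end, for the whole second after the job is handed in: The bolt is home (within 2.5 mm of its stop), the catch has sprung up (within 2 mm of its top) and locks it, and the bystanders stand within 20 mm of where they were (value of joint bolt above 0.0455 m and value of joint catch below 0.002 m and velocity of joint bolt below 0.01 m/s and distance of each of brooch, dividers, bench_block, ring_cone, flux_jar, parts_tray, needle_file from where it was at the start of the episode below 0.02 m); the robot touches nothing.
It fails at once if the catch was let up while the bolt was half-way (value of joint bolt between 0.008 and 0.044 m and value of joint catch below 0.003 m).
It fails at once if another thing on the bench was pushed away or lifted (distance of any of brooch, dividers, bench_block, ring_cone, flux_jar, parts_tray, needle_file from where it was at the start of the episode above 0.03 m or height (world z) of any of brooch, dividers, bench_block, ring_cone, flux_jar, parts_tray, needle_file above 0.015 m).
It also fails if it takes over 42 s, if anything falls off the work surface, if the arm or the gripper's body presses on something with over 40 N, if the wrist force passes 120 N, or if a joint passes its speed limit or range.

ROBOT

A 6-joint arm with a two-finger parallel gripper is mounted at the origin on the work surface. World frame = base frame: x ahead of the robot, y to its left, z up, the work surface at z = 0. Lengths are in mm, angles in rad, forces in N, time in s.
With the tool pointing down it reaches from about 350 to 775 mm from the base axis. Payload 7.3 kg.
Tool frame: the origin (TCP) lies at the very end of the fingers, on their centre line; the grasp point (between the pads) lies 19 mm behind it; x points along the fingers, z is the direction in which the jaws open and shut, and the axes are right-handed (so a half turn about x gives the same grasp; the last joint's range is limited). The gripper opens to 92 mm and grips with 3 to 60 N. Pads are 19 mm wide; open, the fingers measure 130 mm over their backs; the gripper's body (75 mm by 190 mm) begins 47 mm behind the grasp point.
Start: joints at [-1.363, 0.342, 1.524, -0, 1.275, -0.146], TCP at [181.917, -492.495, 226.741] pointing down, gripper open.
Joint ranges: [-2.53, 2.53], [-0.77, 2.02], [0.04, 2.7], [-1, 4.14], [0.28, 2.66], [-3.11, 3.11]. Speed limits (rad/s): [2.57, 2.57, 3.14, 3.14, 3.14, 3.14].

INTERFACE

Orientations are given as [roll, pitch, yaw] about the fixed x, y, z axes, in that order (R = Rz(yaw) Ry(pitch) Rx(roll)).
In Python, from plant import * gives the robot as it stands.
- The arm moves only by the tool carry_out, never from a script. Its argument "rows" is a list of rows, each a list of 4 numbers: the shift along the world's x, y, z in mm, then the turn about the world's z in degrees. In form: [[x, y, z, twist], ...]. A call has 1 to 20 rows; each row is the pose to reach, as a shift and turn from the pose measured when the call began; what a row does not reach only later rows make up. A row lasts 1/12 s, in which the tool goes at most 41.7 mm and 7.16 degrees, less where a joint would pass 70% of its speed; a pose out of reach is approached as far as the arm can. A call with a gripper value outside its range is refused whole. "hand" is the finger opening in mm, from 0 to 91.8, set as the call begins (left out, the last holds). The fingers move at their own pace and stop on an object; the grip force is fixed at half the most. Time passes only in rows, so rows that repeat a pose let the fingers close. It gives the time, the measured TCP pose, the force and the opening at its end, in the units of the state.
- get_obs(): the state, without advancing time (a new reading comes with each control period).
- capture(name): name is "side" or "top" or "wrist"; returns the picture (400x640x3 uint8, red, green, blue); there is no depth.
- camera_info(name): a dict with "camera_matrix" (3x3 intrinsics, pixels), "pose" (4x4, takes a point from camera to world coordinates); the wrist camera has in their place "mount" (4x4, takes a point from camera to tool coordinates, whose origin is the TCP and whose axes are the tool frame's). Camera axes: x right, y down, z forward; pixel columns grow to the right and rows downward; lengths in mm; the calibration is good to about 2 mm. A picture is of the moment at which its call begins: read the wrist's pose just before it. camera_info takes no time and is no camera call.
- close_job(): hands the job in, once; it reports no verdict.
The state is a dict: "time": time; "joint_positions": joint angles; "dq": joint speeds; "tau": joint torques, N m; "tool_pos": TCP position; "tcp_rot": TCP orientation; "contact_force": force on the tool from outside, world axes, zero at the start; "moment": the same for the moment, N m; "grip_width": finger opening in mm.
Only numpy, scipy, OpenCV 4.12 (cv2) and the standard library are available. Lean on these libraries where they do the work, as an engineer would, in place of code of your own. Each camera call takes 0.05 s, during which the arm holds its last target. There are 200 camera calls.

## Working session

There is one attempt and no reset: what is moved stays moved. The work goes in short steps, Python scripts to look and compute and a tool call to move; the robot and the scene stay as the last step left them, time stands still between calls to the robot, and variables do not carry over. Pictures are saved under pics/ and viewed, about 8 in all and at most 12, crops included, and the job is handed in when it is done.

Besides the shell and the picture viewer there is one more tool, called after "Call:" as name([rows], argument=value, ...), one row to a line, values as JSON. carry_out: Moves the arm, as the interface text tells. Its arguments: {"type":"object","properties":{"rows":{"type":"array"},"hand":{"type":"number"}},"required":["rows"]}

```bash
ls; mkdir -p pics
python3 - <<'E'
from plant import *
import cv2, numpy as np
print(get_obs())
for n in ("top","side"):
    im=capture(n); cv2.imwrite(f"pics/{n}0.png",im[:,:,::-1]); print(n,camera_info(n))
print(camera_info("wrist"))
E
```

```text
pics
{'time': 0.0, 'joint_positions': array([-1.36299315e+00,  3.42733531e-01,  1.52503417e+00, -1.74844473e-05,
        1.27539659e+00, -1.46001766e-01]), 'dq': array([ 7.70957961e-05, -1.05958339e-03, -6.58118433e-04, -1.01568137e-03,
       -4.36931052e-04,  2.73574188e-04]), 'tau': array([-1.09991252e-03, -4.31245708e+01, -2.44224304e+01,  7.16293976e-02,
        5.60534012e-02, -1.18482512e-04]), 'tool_pos': array([ 181.82480689, -492.06548018,  226.03337086]), 'tcp_rot': array([3.00622851, 1.5692246 , 1.78924222]), 'contact_force': array([-0.19541869,  0.39346443,  0.23723314]), 'moment': array([-0.0141591 , -0.03555861,  0.02859994]), 'grip_width': 91.79940989268043}
top {'camera_matrix': array([[373.83435988,   0.        , 318.86217568],
       [  0.        , 373.83435988, 200.42938982],
       [  0.        ,   0.        ,   1.        ]]), 'pose': array([[-1.91078943e-02, -9.91483878e-01,  1.28820059e-01,
         4.25992904e+02],
       [-9.99690284e-01,  2.10009285e-02,  1.33527787e-02,
         7.01994220e+01],
       [-1.59444057e-02, -1.28525018e-01, -9.91578083e-01,
   
[... 461 characters left out ...]
02],
       [-6.55017852e-03, -8.72462184e-01, -4.88637732e-01,
         5.42731632e+02],
       [ 0.00000000e+00,  0.00000000e+00,  0.00000000e+00,
         1.00000000e+00]])}
{'camera_matrix': array([[292.22504589,   0.        , 322.22709415],
       [  0.        , 292.22504589, 198.64790643],
       [  0.        ,   0.        ,   1.        ]]), 'mount': array([[-3.36681028e-04, -3.11536099e-01,  9.50234258e-01,
        -1.58553228e+02],
       [-1.14652771e-04, -9.50234294e-01, -3.11536151e-01,
         8.45698610e+01],
       [ 9.99999937e-01, -2.13835303e-04,  2.84207381e-04,
        -2.69802255e-01],
       [ 0.00000000e+00,  0.00000000e+00,  0.00000000e+00,
         1.00000000e+00]])}
```

View pics/top0.png

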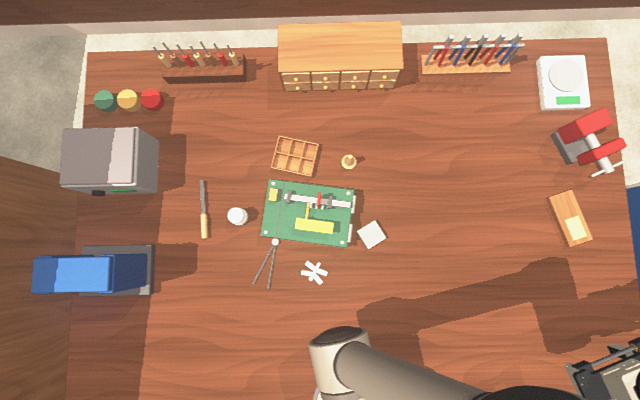

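View pics/side0.png

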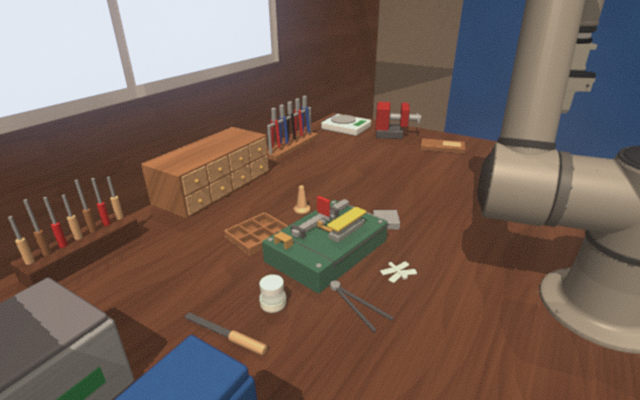

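The box lies at about (308,213) in the top view. The brass keeper (272,194) is towards the image left, so box +y is roughly world +y. The yellow bar is at (314,226) and the red tab at (319,200), so box +x is roughly world +x. The side view agrees with this layout.

```bash
cat > h.py <<'E'
from plant import *
import cv2, numpy as np
from scipy.spatial.transform import Rotation as R
def pose(n,o=None):
    ci=camera_info(n)
    if n!="wrist": return ci["camera_matrix"],ci["pose"]
    T=np.eye(4);T[:3,:3]=R.from_euler("xyz",o["tcp_rot"]).as_matrix();T[:3,3]=o["tool_pos"]
    return ci["camera_matrix"],T@ci["mount"]
def cast(uv,z,K,P):
    d=P[:3,:3]@np.linalg.inv(K)@np.array([uv[0],uv[1],1.]); return P[:3,3]+d*(z-P[2,3])/d[2]
def hsvmask(im,lo,hi): return cv2.inRange(cv2.cvtColor(im,cv2.COLOR_RGB2HSV),lo,hi)
COL=dict(yellow=((24,150,110),(34,255,255)),red=((172,150,60),(180,255,255)),red2=((0,190,60),(5,255,255)),brass=((15,110,120),(24,255,255)),green=((50,80,20),(85,255,200)))
def blobs(im,c,amin=6):
    m=hsvmask(im,*COL[c]); cs,_=cv2.findContours(m,cv2.RETR_EXTERNAL,cv2.CHAIN_APPROX_NONE)
    return sorted([x for x in cs if len(x)>=amin],key=cv2.contourArea,reverse=True)
E
python3 - <<'E'
from h import *
im=capture("top");K,P=pose("top")
hs=cv2.cvtColor(im,cv2.COLOR_RGB2HSV)
for u,v in ((314,226),(319,198),(319,203),(273,195),(300,240)): print((u,v),hs[v,u])
roi=np.zeros_like(im);roi[170:255,250:365]=im[170:255,250:365]
for c,z in (("yellow",91),("red",100),("red2",100),("brass",75),("green",55)):
    for b in blobs(roi,c)[:2]:
        r=cv2.minAreaRect(b);print(c,r,cast(r[0],z,K,P)[:2].round(1),[cast(q,z,K,P)[:2].round(0).tolist() for q in cv2.boxPoints(r)])
cv2.imwrite("pics/topc.png",cv2.resize(im[170:255,250:365,::-1],None,fx=6,fy=6))
E
```

```text
(314, 226) [ 30 100 247]
(319, 198) [  2 163 252]
(319, 203) [  2 165 239]
(273, 195) [ 28 101 247]
(300, 240) [ 66  73 186]
brass ((306.5, 172.5), (5.0, 9.0), 90.0) [634.3 116.1] [[642.0, 128.0], [641.0, 104.0], [627.0, 104.0], [628.0, 129.0]]
brass ((276.2000427246094, 195.40000915527344), (2.5298221111297607, 12.649109840393066), 18.43494987487793) [572.7 199.5] [[558.0, 208.0], [590.0, 197.0], [588.0, 191.0], [555.0, 202.0]]
```

View pics/topc.png

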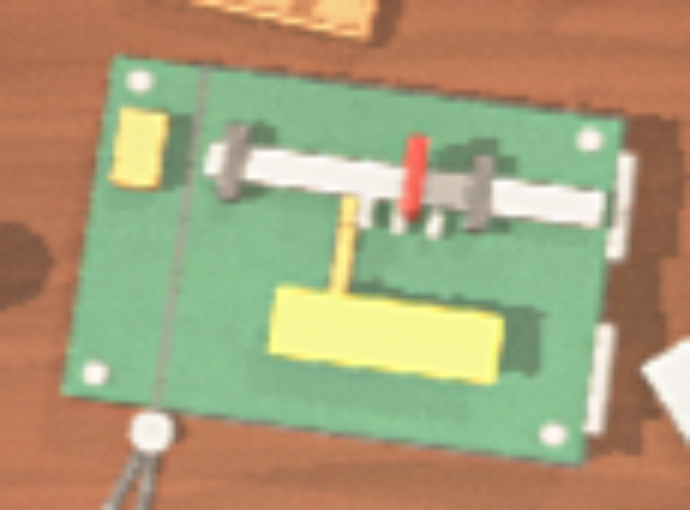

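The crop is clear: yellow bar, red tab between the two guides, and the keeper at the far left. I'll loosen the colour masks and measure.

```bash
sed -i 's/^COL=.*/COL=dict(yellow=((24,80,150),(34,255,255)),red=((0,130,100),(4,255,255)),green=((50,50,20),(85,255,255)))/' h.py
python3 - <<'E'
from h import *
im=capture("top");K,P=pose("top")
roi=np.zeros_like(im);roi[176:255,250:365]=im[176:255,250:365]
for c,z in (("yellow",91),("yellow",75),("red",111),("green",55)):
    for b in blobs(roi,c)[:2]:
        r=cv2.minAreaRect(b);q=np.array([cast(x,z,K,P)[:2] for x in cv2.boxPoints(r)])
        e=max((q[1]-q[0],q[2]-q[1]),key=np.linalg.norm);a=np.degrees(np.arctan2(e[0],e[1]))
        print(c,z,np.round(r[0],1),cast(r[0],z,K,P)[:2].round(1),"sides",np.linalg.norm(q[1]-q[0]).round(),np.linalg.norm(q[2]-q[1]).round(),"ang",a.round(1))
o=get_obs();print(R.from_euler("xyz",o["tcp_rot"]).as_matrix().round(3),o["tool_pos"])
E
```

```text
yellow 91 [315.  217.6] [508.8  94.6] sides 73.0 103.0 ang -171.2
yellow 91 [272.5 194.3] [573.6 207.4] sides 36.0 20.0 ang 98.2
yellow 75 [315.  217.6] [510.2  95. ] sides 74.0 104.0 ang -171.2
yellow 75 [272.5 194.3] [576.  209.7] sides 37.0 21.0 ang 98.2
red 111 [318.7 199. ] [555.7  83.6] sides 32.0 7.0 ang 96.7
green 55 [314.9 213.7] [522.4  95.5] sides 159.0 195.0 ang -171.1
green 55 [271.5 208. ] [540.8 215.2] sides 158.0 41.0 ang 98.5
[[-0.     0.938  0.346]
 [ 0.001  0.346 -0.938]
 [-1.     0.    -0.001]] [ 181.87814428 -492.23929229  226.31824406]
```

Call:
carry_out([
  [20, 34, 5, 6],
  [40, 68, 10, 12],
  [60, 102, 10, 18],
  [80, 136, 10, 24],
  [100, 170, 10, 30],
  [120, 204, 10, 36],
  [140, 238, 10, 42],
  [160, 272, 10, 48],
  [180, 306, 10, 54],
  [200, 340, 10, 60],
  [220, 374, 10, 61],
  [240, 408, 10, 61],
  [260, 442, 10, 61],
  [285, 476, 10, 61],
  [310, 510, 10, 61],
  [325, 540, 10, 61],
  [338, 560, 10, 61],
  [338, 560, 10, 61],
  [338, 560, 10, 61],
  [338, 560, 10, 61],
], hand=52)

```text
time: 1.87
tool_pos: [519.4, 67.3, 236.0]
tcp_rot: [-2.916, 1.569, -3.069]
contact_force: [-0.4, 0.1, 0.4]
grip_width: 52.0
```

Run:
```python
from h import *
o=get_obs();im=capture("wrist");np.savez("w1.npz",im=im,**o)
print(o["tool_pos"],np.degrees(o["tcp_rot"]),o["contact_force"],o["grip_width"],o["joint_positions"])
cv2.imwrite("pics/w1.png",im[:,:,::-1])
```

```text
[519.35682002  67.3306599  236.00113641] [-167.10177841   89.89274172 -175.81778566] [-0.42539165  0.11631041  0.43929656] 51.978337806690966 [-1.73796186e-02  3.33484843e-01  1.51032353e+00 -1.75355711e-04
  1.29964865e+00  1.34790530e-01]
```

View pics/w1.png

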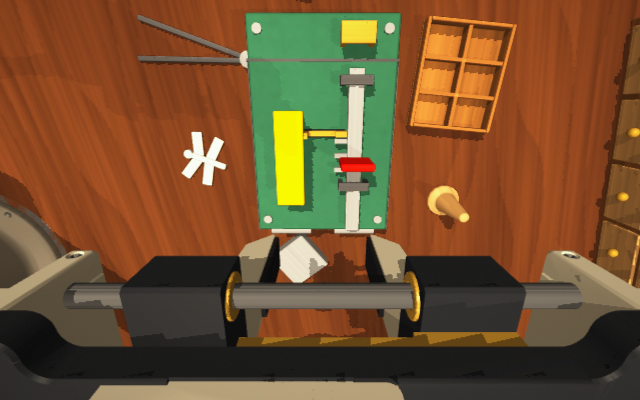

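The wrist view shows the bar at columns 274–304 and rows 111–205, and the tab at columns 341–375. The tab's lower edge, near row 171, is the top edge of the pushing face. The keeper is at about (359,32).

```bash
cat >> h.py <<'E'
def measure(im,K,P,yaw=None):
    m=hsvmask(im,*COL["yellow"]); m[230:]=0
    mo=cv2.morphologyEx(m,cv2.MORPH_OPEN,np.ones((15,15),np.uint8))
    cs=sorted(cv2.findContours(mo,0,2)[0],key=cv2.contourArea)[::-1][:2]
    out={}
    bar=np.array([cast(q[0],91,K,P)[:2] for q in cs[0]],np.float32); kp=np.array([cast(q[0],75,K,P)[:2] for q in cs[1]],np.float32)
    r=cv2.minAreaRect(bar); out["bar"]=r
    out["keeper"]=cv2.minAreaRect(kp)
    m=cv2.inRange(cv2.cvtColor(im,cv2.COLOR_RGB2HSV),(0,200,60),(3,255,255)); m[215:]=0
    b=max(cv2.findContours(m,0,1)[0],key=cv2.contourArea)
    out["tab"]=np.array([cast(q[0],111,K,P)[:2] for q in b])
    return out
E
python3 - <<'E'
from h import *
o=dict(np.load("w1.npz"));im=o["im"];K,P=pose("wrist",o)
d=measure(im,K,P);print(d["bar"],d["keeper"])
q=cv2.boxPoints(d["bar"]);e=max((q[1]-q[0],q[2]-q[1]),key=np.linalg.norm);e=e*np.sign(e[1]);print("yaw",-np.degrees(np.arctan2(e[0],e[1])))
m=hsvmask(im,*COL["green"]);b=max(cv2.findContours(m,0,1)[0],key=cv2.contourArea)
g=cv2.minAreaRect(np.array([cast(x[0],55,K,P)[:2] for x in b],np.float32));print("green",g)
for yaw in (-8.5,-7.5):
    c,s=np.cos(np.radians(yaw)),np.sin(np.radians(yaw));B=np.array([[c,s],[-s,c]])
    O=np.array(g[0])
    f=lambda p:(B@(np.array(p)-O)).round(1)
    t=(d["tab"]-O)@B.T;print(yaw,"bar",f(d["bar"][0]),"keeper",f(d["keeper"][0]),"tab x",t[:,0].min(),t[:,0].max(),"y",t[:,1].min(),t[:,1].max())
E
```

```text
((488.3199768066406, 100.54924774169922), (98.0790023803711, 30.03372573852539), 81.19668579101562) ((576.3721923828125, 211.2166748046875), (17.152698516845703, 32.40873336791992), 81.25848388671875)
yaw -8.80332
green ((523.3519287109375, 97.664794921875), (192.65911865234375, 158.88099670410156), 81.19419860839844)
-8.5 bar [-35.1  -2.3] keeper [ 35.7 120.1] tab x 16.380745155139053 51.09501759435292 y -10.02777672399075 3.038432866130887
-7.5 bar [-35.1  -1.7] keeper [ 37.7 119.5] tab x 16.40739581729704 50.9472569789315 y -10.86796671572505 2.7352873997015186
```

Call:
carry_out([
  [0, 0, -25, 0],
  [0, 0, -60, 0],
  [0, 0, -95, 0],
  [0, 0, -120, 0],
  [0, 0, -132, 0],
  [0, 0, -138, 0],
  [0, 0, -138, 0],
  [0, 0, -138, 0],
])

```text
time: 2.58
tool_pos: [519.7, 66.2, 99.0]
tcp_rot: [-2.602, 1.57, -2.756]
contact_force: [0.2, 0.6, 0.1]
grip_width: 52.1
```

Run:
```python
from h import *
o=get_obs();im=capture("wrist")
print(o["time"],o["tool_pos"],o["contact_force"],R.from_euler("xyz",o["tcp_rot"]).as_matrix()[:,2])
s=capture("side")
cv2.imwrite("pics/w2.png",np.vstack([im[60:260,120:520,::-1],cv2.resize(s[170:270,240:440,::-1],None,fx=2,fy=2)]))
```

```text
2.5833 [519.72892873  66.21513508  99.02405171] [0.21743435 0.64979584 0.08185343] [ 9.88139931e-01 -1.53555665e-01 -3.65321276e-04]
```

View pics/w2.png

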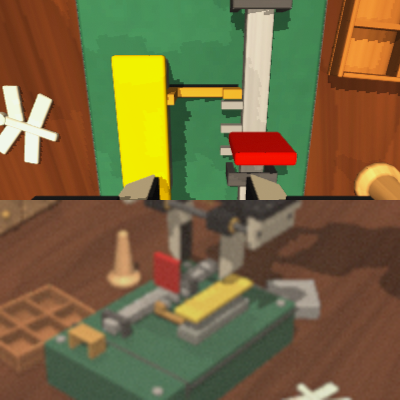

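The left fingertip (column ~145) is over the bar (columns 112–170). The right one (~262) sits behind the tab (columns 230–296) with a gap. Next I'll press in steps.

Call:
carry_out([
  [0, 0, -5, 0],
  [0, 0, -8, 0],
  [0, 0, -10, 0],
  [0, 0, -12, 0],
  [0, 0, -12, 0],
  [0, 0, -12, 0],
  [0, 0, -12, 0],
])

```text
time: 3.27
tool_pos: [520.5, 66.5, 87.9]
tcp_rot: [0.006, 1.569, -0.148]
contact_force: [0.7, -0.6, 3.4]
grip_width: 51.4
```

Call:
carry_out([
  [0, 0, -2, 0],
  [0, 0, -4, 0],
  [0, 0, -6, 0],
  [0, 0, -6, 0],
  [0, 0, -6, 0],
  [0, 0, -6, 0],
])

```text
time: 3.77
tool_pos: [520.6, 66.5, 81.9]
tcp_rot: [-0.001, 1.569, -0.155]
contact_force: [-0.1, -0.5, 4.9]
grip_width: 52.0
```

Call:
carry_out([
  [0, 0, -1, 0],
  [0.3, 2, -1, 0],
  [0.6, 4, -1, 0],
  [0.9, 6, -1, 0],
  [1.2, 8, -1, 0],
  [1.5, 10, -1, 0],
  [1.9, 12, -1, 0],
  [2.2, 14, -1, 0],
  [2.5, 16, -1, 0],
  [2.8, 18, -1, 0],
  [3.1, 20, -1, 0],
  [3.1, 20, -1, 0],
])

```text
time: 4.77
tool_pos: [523.8, 85.6, 81.3]
tcp_rot: [-0.596, 1.568, -0.749]
contact_force: [-0.7, -5.2, 7.2]
grip_width: 52.4
```

Run:
```python
from h import *
o=get_obs();im=capture("wrist")
print(o["time"],o["tool_pos"],o["contact_force"],o["moment"])
s=capture("side")
cv2.imwrite("pics/w3.png",np.vstack([im[60:260,120:520,::-1],cv2.resize(s[170:270,240:440,::-1],None,fx=2,fy=2)]))
```

```text
4.7667 [523.78123699  85.61768856  81.25165642] [-0.7469997  -5.21270055  7.21661263] [-0.86162738  0.17568737  0.09835351]
```

View pics/w3.png

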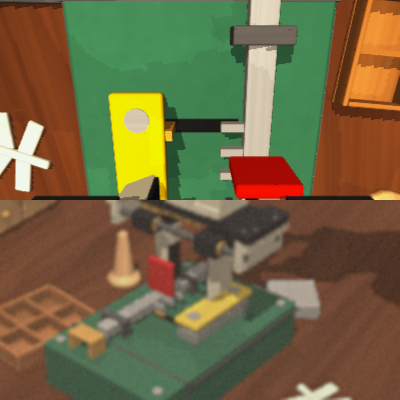

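Call:
carry_out([
  [0.3, 2, 0, 0],
  [0.6, 4, 0, 0],
  [0.9, 6, 0, 0],
  [1.2, 8, 0, 0],
  [1.5, 10, 0, 0],
  [1.9, 12, 0, 0],
  [2.2, 14, 0, 0],
  [2.5, 16, 0, 0],
  [2.8, 18, 0, 0],
  [3.1, 20, 0, 0],
  [3.4, 22, 0, 0],
  [3.7, 24, 0, 0],
  [4, 26, 0, 0],
  [4.3, 28, 0, 0],
  [4.6, 30, 0, 0],
  [4.9, 32, 0, 0],
  [5.1, 33, 0, 0],
])

```text
time: 6.28
tool_pos: [528.7, 117.7, 81.3]
tcp_rot: [-0.99, 1.567, -1.143]
contact_force: [-0.2, -6.1, 5.6]
grip_width: 52.1
```

Call:
carry_out([
  [0.3, 2, -0.3, 0],
  [0.5, 3, -0.3, 0],
  [0.6, 4, -0.3, 0],
  [0.8, 5, -0.3, 0],
  [0.8, 5, -0.3, 0],
])

```text
time: 6.7
tool_pos: [529.4, 121.5, 81.2]
tcp_rot: [-1.234, 1.565, -1.386]
contact_force: [-1.6, -5.9, 7.4]
grip_width: 52.0
```

Call:
carry_out([
  [0.2, 1, 0, 0],
  [0.3, 2, 0, 0],
  [0.5, 3, 0, 0],
  [0.6, 4, 0, 0],
  [0.6, 4, 0, 0],
])

```text
time: 7.12
tool_pos: [529.4, 122.2, 81.3]
tcp_rot: [-1.496, 1.56, -1.649]
contact_force: [-2.2, -17.2, 8.5]
grip_width: 51.8
```

The y force jumped to 17 N with no further travel, about 45 mm past first contact, which fits the home stop. I'll check that before releasing.

Run:
```python
from h import *
o=get_obs();im=capture("wrist")
print(o["time"],o["tool_pos"],o["contact_force"])
s=capture("side");t=capture("top")
cv2.imwrite("pics/w4.png",np.vstack([np.hstack([im[0:200,120:520,::-1]]),cv2.resize(s[170:270,240:440,::-1],None,fx=2,fy=2),cv2.resize(t[170:260,250:370,::-1],(400,200))]))
```

```text
7.1167 [529.43989944 122.19007554  81.31928331] [ -2.20034098 -17.16954384   8.45801054]
```

View pics/w4.png

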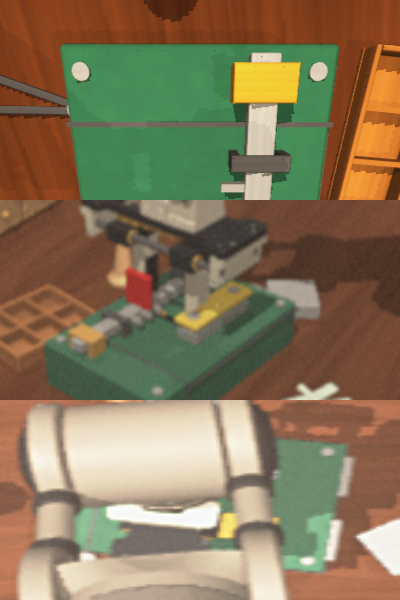

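The bolt's nose sticks out through the keeper (wrist view, ~(266,58)), so it is home. I'll lift while keeping a little push until the catch is up, then back off and rise.

Call:
carry_out([
  [0.3, 2, 0, 0],
  [0.3, 2, 2, 0],
  [0.3, 2, 5, 0],
  [0.3, 2, 8, 0],
  [0.3, 2, 11, 0],
  [0.3, 2, 14, 0],
  [0.3, 2, 16, 0],
  [0, 0, 16, 0],
  [-0.6, -4, 16, 0],
  [-1, -7, 16, 0],
  [-1, -7, 30, 0],
  [-1, -7, 55, 0],
  [-1, -7, 90, 0],
  [-1, -7, 125, 0],
  [-5, -35, 150, 0],
  [-10, -65, 155, 0],
  [-10, -65, 155, 0],
  [-10, -65, 155, 0],
])

```text
time: 8.77
tool_pos: [519.4, 56.2, 236.8]
tcp_rot: [-1.382, 1.561, -1.538]
contact_force: [0.8, 1.5, -0.6]
grip_width: 52.1
```

Run:
```python
from h import *
o=get_obs();im=capture("wrist");K,P=pose("wrist",o)
print(o["time"],o["tool_pos"],o["contact_force"])
d=measure(im,K,P);print(d["bar"],d["keeper"])
t=d["tab"]-np.array([488.3,100.5]);print("tab y rel bar",(t@np.array([.153,.988])).min(), (t@np.array([.153,.988])).max())
s=capture("side")
cv2.imwrite("pics/w5.png",np.vstack([im[0:250,120:520,::-1],cv2.resize(s[170:270,240:440,::-1],None,fx=2,fy=2)]))
```

```text
8.7667 [519.42123024  56.23443866 236.80122951] [ 0.84775161  1.49314624 -0.55401975]
((488.26959228515625, 100.10833740234375), (99.04488372802734, 30.03312110900879), 81.20130920410156) ((576.7169799804688, 211.1009521484375), (18.266817092895508, 31.992189407348633), 81.1164321899414)
tab y rel bar 39.18292022493919 46.27244434342926
```

View pics/w5.png

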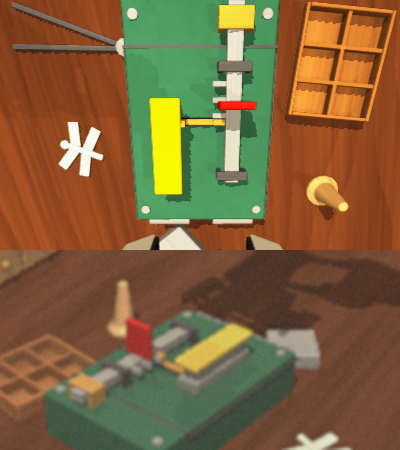

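The tab moved 46.9 mm (−7.7 to +39.2 relative to the bar). The bar measures 99×30 mm at its raised height, so the catch is up. The tray, cone, brooch, dividers and block look undisturbed, so I'll hand in.

```bash
python3 -c "
from plant import *
print(close_job())"
```

```text
the job is handed in; nothing more can be done
None
```

The strongbox should be locked: the bolt looks fully home and the catch has sprung up. I handed the job in with the robot's clock at about 9 s; the interface gave no verdict.

- **What I did:** I pressed the yellow bar with the left finger to a tip height of about 81 mm (about 7 N). The right finger then pushed the tab until it met a firm stop at 17 N. I lifted with a light push still on, so the catch came up before I backed away.
- **Bolt:** The tab moved 46.9 mm in the wrist images, and the bolt's nose shows through the keeper. The start position (0 to 3 mm) and about 2 mm of camera error keep this from being exact, so the firm stop is the better evidence that it is home.
- **Catch:** The bar measures 99 × 30 mm at its raised height, the same as at the start, which indicates it is up.
- **Other things on the bench:** The arm was clear of everything. The items visible in the last pictures looked undisturbed, but I did not measure them. The flux jar and needle file were not in those pictures; the arm passed near neither.

No check failed or disagreed with the others.

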